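# Lock the client's armrest with its spring cotter

## Robot

A 6-joint arm with a two-finger parallel gripper is mounted at the origin on a cart in front of the work surface, level with it; the furniture and walls round the work are solid. World frame = base frame: x ahead of the robot, y to its left, z up, the work surface at z = 0. Lengths are in m, angles in rad, forces in N, time in s.
With the tool pointing down it reaches from about 0.4 to 0.925 m from the base axis. Payload 3.4 kg.
Tool frame: the origin (TCP) lies between the finger pads; the fingertips stand 8 mm ahead of it and the grasp point (between the pads) lies 11 mm behind it; z points along the fingers, y is the line along which they close (so a half turn about z gives the same grasp; the last joint's range is limited). The gripper opens to 85 mm and grips with 20 to 120 N. Pads are 22 mm wide; open, the fingers measure 114 mm over their backs; the gripper's body (76 mm by 85 mm) begins 54 mm behind the grasp point. The pads swing forward as they close: fully open they stand 13 mm farther back than shut.
Start: joints at [-1.367, 0.307, 1.506, -0, 1.328, -0.073], TCP at [0.158, -0.553, 0.239] pointing down, gripper open.
Joint ranges: [-3.12, 3.12], [-1.05, 2.28], [0.14, 2.33], [-1.42, 4.57], [0.1, 2.73], [-2.68, 2.68]. Speed limits (rad/s): [2.57, 2.57, 3.14, 3.14, 3.14, 3.14].

## Interface

Orientations are given as a rotation vector (axis times angle).
In Python, from rig import arm gives the robot as it stands. The module is installed in compiled form; this text tells all that it offers.
- The arm moves only by the tool play_rows, never from a script. Its argument "increments" is a list of rows, each a list of 7 numbers: the shift along the tool's x, y, z in m, then the turn, a rotation vector about the tool's x, y, z in degrees, then the finger opening in m, from 0 to 0.0854. A call has 1 to 12 rows; each row is the pose to reach, as a shift and turn from the pose commanded when the call began, along the tool's axes at that moment; what a row does not reach only later rows make up. A row lasts 1/12 s, in which the tool goes at most 41.7 mm and 7.16 degrees, less where a joint would pass 70% of its speed; a pose out of reach is approached as far as the arm can. A call with a gripper value outside its range is refused whole. The fingers move at their own pace and stop on an object; "squeeze" is the grip in N (left out, the last holds). Time passes only in rows, so rows that repeat a pose let the fingers close. It gives the time, the measured TCP pose, the force, the opening and the grip force at its end, in the units of the state.
- arm.get_state(): the state, without advancing time (a new reading comes with each control period).
- arm.read_camera(name): name is "side" or "top"; returns a dict with "image" (420x560x3 uint8, blue, green, red), "fx", "fy", "cx", "cy" (pixels), "position" and "attitude" of the camera in the world. Camera axes: x right, y down, z forward; pixel columns grow to the right and rows downward; lengths in m; the calibration is good to about 2 mm. A picture is of the moment at which its call begins. There is no depth.
- arm.finish_job(): hands the job in; it is judged then, once.
The state is a dict: "time": time; "qpos": joint angles; "qvel": joint speeds; "joint_torque": joint torques, N m; "eef_pos": TCP position; "tcp_rot": TCP orientation; "contact_force": force on the tool from outside, world axes, zero at the start; "moment": the same for the moment, N m; "grip_width": finger opening in m; "grip_force": force on a finger pad.
Only numpy, scipy, OpenCV 4.12 (cv2) and the standard library are available. Lean on these libraries where they do the work, as an engineer would, in place of code of your own. Each camera call takes 0.05 s, during which the arm holds its last target. There are 200 camera calls.

## Task

The swing-out armrest has ridden up on its pivot pin, and its spring cotter has slid under the nail lamp with only the open end showing. Push the armrest fully down, draw the cotter out, and push its straight leg through the pin's cross hole from the side away from the trough until the bow snaps over the pin; then let go. Leave the lamp, bottles and jars where they stand.

Things in the scene. Friction and masses are not known exactly. Their poses are not given: they have to be found in the camera images.
- stand: Pivot stand screwed to the desk: grey round flange 110 mm across, 10 mm high, stop collar, upright steel pin 24 mm in diameter, top 82 mm above the desk. Origin: centre of its underside, on the pin's axis. z is up; y runs along the pin's cross hole: the +y mouth faces the armrest's trough, the -y mouth is the free one.
- cross_hole (a point): Centre of the 9.5 mm cross hole through the pin, on the pin's axis, 65 mm above the desk; axes as the stand's.
- lift (a joint): How far the armrest has ridden up on the pin, m: 0 fully down on its collar (hub top 58 mm above the desk, cross hole free); 0.012 to 0.016 at the start (hub covers the hole). Stiff sliding fit, stays where it is left; pushing it down takes about 5 N.
- armrest (a joint): Swing of the armrest about the pin, rad, anticlockwise from above; at 0 its arm points along the stand's +y. Stiff, stays where it is; it need not be turned.
- hub_top (a point): Centre of the top face of the armrest's grey hub (50 mm in diameter, 25 mm high); the pin stands up through it. The hub carries an arm to a white half-round forearm trough, 150 mm long and 90 mm wide; its near edge is about 70 mm from the pin's axis, its rims are 19 mm higher than the hub's top.
- clip: Spring cotter (hair pin) of round 7 mm steel wire, 142 mm long, 0.1 kg, lying flat: straight leg, closed loop at one end, wavy bow beside the leg. Origin: on the leg's centre line, middle of the stretch that sits in the pin; x along the leg to its tip, y from leg to bow, z square to its plane. Seated, the origin is at the cross hole's centre, the leg along the hole, the clip about level.
- clip_loop (a point): Middle of the closed loop, the place to hold the clip for pushing: x = -60, y = 11 mm in the clip. The loop's two rigid parallel sides run from x = -75 to -45 mm at y = 0 and 22 mm, 29 mm over their outsides; the loop ends at x = -90 mm.
- leg_tip (a point): Rounded, tapered end of the straight leg, at x = 52 mm in the clip.
- bow (a joint): How far the bow is sprung open, rad: 0 at rest, about 0.1 while its hump rides over the pin, near 0 again when snapped over. In the clip: waist at x = -20, round seat at x = 0 (22.5 mm over the outsides of leg and seat; may be gripped there), hump at x = 17, flared end at x = 44, y = 24 mm. Pushing it over the pin takes about 10 to 12 N.
- uv_lamp: White nail lamp 188 x 250 x 130 mm (x, y, z), loose, an open arch without a floor. Origin: centre of its underside; its mouth (170 mm wide, some 50 mm high) faces its own -x, front edge at x = -94 mm. The clip's loop lies under it; 75 to 95 mm of the open end sticks out.
- polish_2: Nail polish bottle, 30 mm across, 69 mm high, loose, near the pin; origin centre of its underside.
- jar_tall: Clear glitter jar, 39 mm across, 43 mm high, loose, near the pin; origin centre of its underside.
- polish_3: Nail polish bottle, 30 mm across, 72 mm high, loose, before the lamp; origin centre of its underside.
- jar_flake: Clear low jar, 43 mm across, 25 mm high, loose, before the lamp; origin centre of its underside.
Things that resemble listed ones, but are neither listed nor needed, are in the scene too. What is shaped like the clip but purple is not meant.

How it is judged:
By the outcome, as a careful person would: the job done as asked, in the order asked, and still so for the second after the job is handed in, with the robot touching nothing.
It also fails if it takes over 72 s, if anything falls off the work surface, if the arm or the gripper's body presses on something with over 40 N, if the wrist force passes 120 N, or if a joint passes its speed limit or range.

## Working session

There is one attempt and no reset: what is moved stays moved. The work goes in short steps, Python scripts to look and compute and a tool call to move; the robot and the scene stay as the last step left them, time stands still between calls to the robot, and variables do not carry over. Pictures are saved under pics/ and viewed, at most 12 in all, crops included, and the job is handed in when it is done.

Besides the shell and the picture viewer there is one more tool, called after "Call:" as name([rows], argument=value, ...), one row to a line, values as JSON. play_rows: Moves the arm, as the interface text tells. Its arguments: {"type":"object","properties":{"increments":{"type":"array"},"squeeze":{"type":"number"}},"required":["increments"]}

```bash
mkdir -p pics; python3 - <<'E'
from rig import arm
import cv2,numpy as np
for n in("side","top"):
    c=arm.read_camera(n); cv2.imwrite(f"pics/{n}0.png",c["image"]); print(n,[c[k] for k in("fx","fy","cx","cy")],np.round(c["position"],4),np.round(c["attitude"],4))
s=arm.get_state(); print(s["eef_pos"],s["tcp_rot"],s["time"])
E
```

```text
side [422.37476497288856, 422.37476497288856, 278.9311281970275, 206.71831498157653] [ 0.5382 -0.9078  0.475 ] [-2.0742  0.0596 -0.0353]
top [437.3518943725069, 437.3518943725069, 283.5365522496807, 213.13147517383848] [ 0.3554 -0.1759  1.0998] [-2.1056  2.1187 -0.1871]
[ 0.15755706 -0.55234195  0.23842565] [-3.10939335e+00 -4.34687468e-01  1.55051760e-04] 0.1
```

View pics/top0.png

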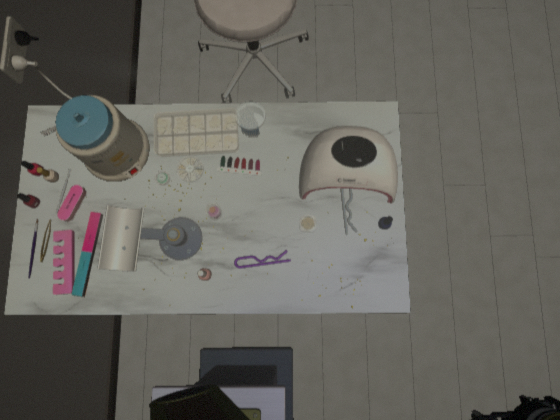

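View pics/side0.png

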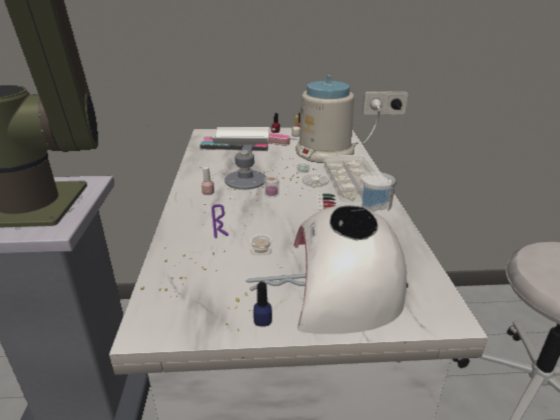

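The top view shows the lamp at about (350,165) with the clip's open end poking towards the robot at (347,210). The pin and hub are at (175,237), with the trough to their left at (122,238). Polish_2 is at (205,273), jar_tall at (214,211), jar_flake at (308,223) and polish_3 at (385,222). In the side view the pin is at (245,155) and the clip at (280,280).

```bash
cat > h.py <<'E'
import numpy as np,cv2
from scipy.spatial.transform import Rotation as R
from rig import arm
def cam(n):
    c=arm.read_camera(n); c["R"]=R.from_rotvec(c["attitude"]).as_matrix(); c["p"]=np.array(c["position"]); return c
def ray(c,u,v):
    d=c["R"]@np.array([(u-c["cx"])/c["fx"],(v-c["cy"])/c["fy"],1.]); return c["p"],d/np.linalg.norm(d)
def plane(c,u,v,z):
    p,d=ray(c,u,v); return p+d*(z-p[2])/d[2]
def proj(c,X):
    q=c["R"].T@(np.asarray(X)-c["p"]); return np.array([c["fx"]*q[0]/q[2]+c["cx"],c["fy"]*q[1]/q[2]+c["cy"]])
def tri(c1,a,c2,b):
    p,d=ray(c1,*a);q,e=ray(c2,*b); s=np.linalg.lstsq(np.c_[d,-e],q-p,rcond=None)[0]
    P,Q=p+d*s[0],q+e*s[1]; return (P+Q)/2,np.linalg.norm(P-Q)
def crop(im,x0,y0,x1,y1,k): return cv2.resize(im[y0:y1,x0:x1],None,fx=k,fy=k,interpolation=cv2.INTER_CUBIC)
E
python3 - <<'E'
from h import *
t=cam("top");s=cam("side")
for n,(u,v) in dict(pin=(175,237),clip=(347,220),p2=(205,273),jt=(214,211),p3=(385,222),jf=(308,223),corner=(398,101)).items(): print(n,plane(t,u,v,0).round(3))
print(plane(s,245,180,0).round(3),plane(s,280,280,0).round(3))
A=crop(t["image"],100,190,240,290,4); B=crop(t["image"],295,170,400,245,3.8)[:285,:400]
C=crop(s["image"],195,125,295,200,4); D=crop(s["image"],225,220,325,330,3)
W=np.zeros((600,800,3),np.uint8)
W[:300,:400]=crop(t["image"],110,200,210,275,4); W[:300,400:]=crop(t["image"],300,170,400,245,4)
W[300:,:400]=C; W[300:,400:]=crop(s["image"],230,240,330,315,4)
cv2.imwrite("pics/m1.png",cv2.convertScaleAbs(W,alpha=1.3))
E
```

```text
pin [0.511 0.119 0.   ]
clip [ 0.552 -0.319  0.   ]
p2 [0.42 0.04 0.  ]
jt [0.578 0.021 0.   ]
p3 [ 0.546 -0.416  0.   ]
jf [ 0.545 -0.22   0.   ]
corner [ 0.875 -0.467  0.   ]
[0.507 0.102 0.   ] [ 0.574 -0.317  0.   ]
```

View pics/m1.png

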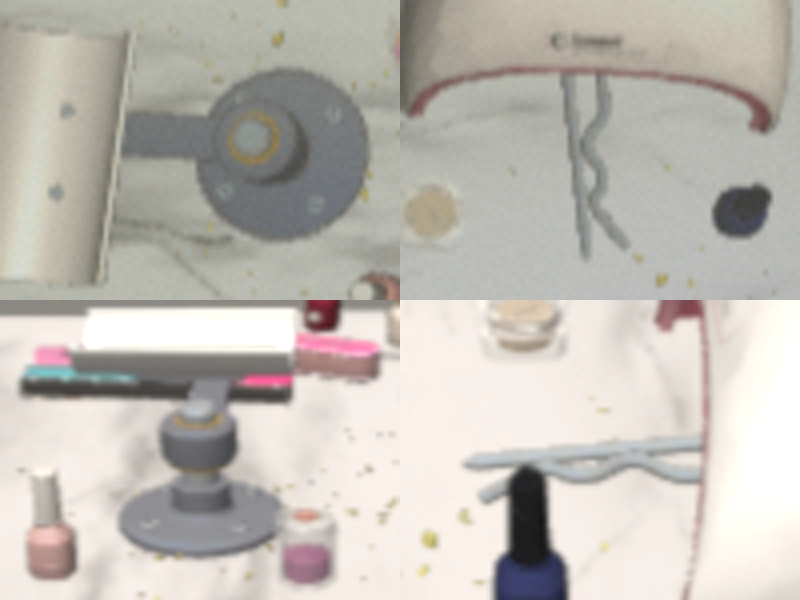

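The crop shows the flange with four screws and the pin top at top px (172.5,234.5) and side px (245,153). The clip leg runs from top px (342,189) to its tip at (346.5,234), with the bow on the right (-y) side.

```bash
python3 - <<'E'
from h import *
t=cam("top");s=cam("side")
print("pintop",tri(t,(172.5,234.5),s,(245,152.9)))
# flange mask in top: dark grey low sat
im=t["image"]; 
sc=[(193.75,228.75),(165.5,247.5),(189,251.25),(169.5,224.5)]
P=np.array([plane(t,*q,.010)[:2] for q in sc]);print(P.round(4),P.mean(0))
c=P.mean(0); print(np.degrees(np.arctan2(*(P-c).T[::-1])).round(1), np.linalg.norm(P-c,axis=1))
# flange contour centre
hsv=cv2.cvtColor(im,cv2.COLOR_BGR2HSV);roi=im[205:265,155:205].astype(int)
m=(im.max(2)<125).astype(np.uint8); m[:, :162]=0; m[:205]=0;m[262:]=0;m[:,205:]=0
k,_=cv2.findContours(m,0,1); k=max(k,key=cv2.contourArea); print("flange ell",cv2.fitEllipse(k),plane(t,*cv2.fitEllipse(k)[0],.010))
# clip
a,b=plane(t,342,188.75,.0035),plane(t,346.5,233.75,.0035); d=(b-a)/np.linalg.norm(b-a); print("leg",a,b,np.degrees(np.arctan2(d[1],d[0])))
print("tip tri",tri(t,(346.5,233.75),s,(230+465/4,240+163/4)))
print("side leg",plane(s,230+700/4,240+142/4,.0035),plane(s,230+465/4,240+163/4,.0035))
print("flared",plane(t,300+228/4,170+245/4,.0035))
print("lamp front bottom corners",plane(t,300+12/4,170+112/4,0),plane(t,300+368/4,170+130/4,0))
for n,q,z in (("p2cap",(205,273),.06),("p3cap",(389,217),.07),("jf",(308,223),.012),("jt",(214,211),.03)):print(n,plane(t,*q,z))
for n,q in (("p2",(230+0,0)),):pass
print("p2 side base",plane(s,195+50/4,125+270/4,0),"jt side",plane(s,195+307/4,125+275/4,0),"p3",plane(s,262,322,0),"jf",plane(s,230+522/4,240+50/4,0))
e=arm.get_state();print(e["eef_pos"],R.from_rotvec(e["tcp_rot"]).as_matrix().round(3))
E
```

```text
pintop (array([0.50829226, 0.10555198, 0.07428419]), np.float64(0.0031433897132602654))
[[0.5305 0.0696]
 [0.4833 0.1392]
 [0.4735 0.0795]
 [0.5419 0.1317]] [0.50731266 0.10500219]
[ -56.8  125.1 -143.    37.7] [0.04234702 0.04173258 0.04232494 0.04370933]
flange ell ((180.7150421142578, 238.48287963867188), (41.04439926147461, 48.67743682861328), 34.675743103027344) [0.505912   0.10169582 0.01      ]
leg [ 0.63310583 -0.30874825  0.0035    ] [ 0.51596685 -0.31655677  0.0035    ] -176.18628919149668
tip tri (array([ 0.6027897 , -0.32979454, -0.00125686]), np.float64(0.17183529444144105))
side leg [ 0.79734266 -0.32110559  0.0035    ] [ 0.68978694 -0.32967425  0.0035    ]
flared [ 0.52215678 -0.34322918  0.0035    ]
lamp front bottom corners [ 0.61032152 -0.20810211  0.        ] [ 0.59653928 -0.43598174  0.        ]
p2cap [0.41625611 0.02786035 0.06      ]
p3cap [ 0.54584664 -0.41046187  0.07      ]
jf [ 0.54276687 -0.2195053   0.012     ]
jt [0.57189185 0.01578462 0.03      ]
p2 side base [0.41510879 0.03477541 0.        ] jt side [0.5738529  0.01887116 0.        ] p3 [ 5.40044981e-01 -4.17827357e-01 -5.55111512e-17] jf [ 0.73559036 -0.24143924  0.        ]
[ 0.15763846 -0.55273217  0.23897344] [[ 0.962  0.274 -0.   ]
 [ 0.274 -0.962  0.001]
 [ 0.    -0.001 -1.   ]]
```

```bash
cat >> h.py <<'E'
def go(*T):
    """T: (x,y,z,psi_deg of tool y); prints rows from present pose"""
    e=arm.get_state(); p=np.array(e["eef_pos"]); Q=R.from_rotvec(e["tcp_rot"]).as_matrix()
    print("now t=%.2f"%e["time"],p.round(4),"psi %.2f"%np.degrees(np.arctan2(Q[1,1],Q[0,1])),"tilt",Q[:2,2].round(4),"q6 %.2f"%e["qpos"][5],"w %.4f"%e["grip_width"],"F",np.round(e["contact_force"],1),"M",np.round(e["moment"],2))
    for x,y,z,a in T:
        a=np.radians(a); Y=np.array([np.cos(a),np.sin(a),0]);Z=np.array([0,0,-1.]);M=np.c_[np.cross(Y,Z),Y,Z]
        print((Q.T@(np.array([x,y,z])-p)*1000).round(1),"mm",np.degrees(R.from_matrix(Q.T@M).as_rotvec()).round(2))
E
python3 - <<'E'
from h import *
t=cam("top");s=cam("side")
print("tip",tri(t,(346.5,233.75),s,(246.25,280.75)),plane(s,246.25,280.75,.0035),plane(s,305,275.5,.0035),"jf",plane(s,260.5,252.5,0))
q=[plane(t,110+u/4,200+v/4,.092)[:2] for u,v in((132,35),(105,283))];d=q[0]-q[1];print("trough yaw",np.degrees(np.arctan2(d[1],d[0])))
go((.5075,.1045,.2,-9.3))
E
```

```text
tip (array([ 0.515419  , -0.31691372,  0.00152632]), np.float64(0.001673069428031184)) [ 0.51470112 -0.31962474  0.0035    ] [ 0.61920173 -0.31088136  0.0035    ] jf [ 5.41327301e-01 -2.30293043e-01  5.55111512e-17]
trough yaw -2.8409001702726773
now t=0.40 [ 0.1576 -0.5529  0.2392] psi -74.08 tilt [-0.0001  0.0003] q6 -0.07 w 0.0853 F [ 0.1  0.4 -0.6] M [-0.02  0.03  0.02]
[ 516.7 -536.2   39.4] mm [-1.000e-02 -1.000e-02 -6.478e+01]
```

Call:
play_rows([
  [0.517,-0.536,0.039,0,0,-64.8,0.05],
  [0.517,-0.536,0.039,0,0,-64.8,0.05],
  [0.517,-0.536,0.039,0,0,-64.8,0.05],
  [0.517,-0.536,0.039,0,0,-64.8,0.05],
  [0.517,-0.536,0.039,0,0,-64.8,0.05],
  [0.517,-0.536,0.039,0,0,-64.8,0.05],
  [0.517,-0.536,0.039,0,0,-64.8,0.05],
  [0.517,-0.536,0.039,0,0,-64.8,0.05],
  [0.517,-0.536,0.039,0,0,-64.8,0.05],
  [0.517,-0.536,0.039,0,0,-64.8,0.05],
  [0.517,-0.536,0.039,0,0,-64.8,0.05],
  [0.517,-0.536,0.039,0,0,-64.8,0.05],
], squeeze=20)

```text
time: 1.4
eef_pos: [0.393, -0.1104, 0.2135]
tcp_rot: [2.393, 2.033, 0.001]
contact_force: [0.7, -0.3, -0.2]
grip_width: 0.0502
grip_force: 0.0
```

```bash
python3 -c "
from h import *
go((.5075,.1045,.14,-9.3))"
```

```text
now t=1.40 [ 0.393  -0.1104  0.2135] psi -9.30 tilt [ 0.0012 -0.0005] q6 -0.22 w 0.0502 F [ 0.7 -0.3 -0.2] M [-0.06 -0.04 -0.01]
[230.6  78.1  73.5] mm [0.07 0.02 0.  ]
```

Call:
play_rows([
  [0.2306,0.0781,0.073,0,0,0,0.034],
  [0.2306,0.0781,0.073,0,0,0,0.034],
  [0.2306,0.0781,0.073,0,0,0,0.034],
  [0.2306,0.0781,0.073,0,0,0,0.034],
  [0.2306,0.0781,0.073,0,0,0,0.034],
  [0.2306,0.0781,0.073,0,0,0,0.034],
  [0.2306,0.0781,0.073,0,0,0,0.034],
  [0.2306,0.0781,0.073,0,0,0,0.034],
  [0.2306,0.0781,0.073,0,0,0,0.034],
  [0.2306,0.0781,0.073,0,0,0,0.034],
])

```text
time: 2.23
eef_pos: [0.506, 0.1017, 0.1404]
tcp_rot: [2.394, 2.034, -0.001]
contact_force: [1.0, -0.3, -0.5]
grip_width: 0.0341
grip_force: 0.0
```

```bash
python3 -c "
from h import *
go((.5075,.1045,.09,-9.3))
t=cam('top');s=cam('side')
W=np.zeros((300,800,3),np.uint8)
W[:300,:400]=crop(t['image'],125,195,225,270,4); W[:300,400:]=crop(s['image'],195,105,295,180,4)
cv2.imwrite('pics/m2.png',W)"
```

```text
now t=2.23 [0.506  0.1017 0.1404] psi -9.32 tilt [-0.0005 -0.0006] q6 0.28 w 0.0341 F [ 1.  -0.3 -0.5] M [ 0.07  0.02 -0.02]
[ 3.   1.  50.4] mm [-0.03  0.04 -0.02]
```

View pics/m2.png

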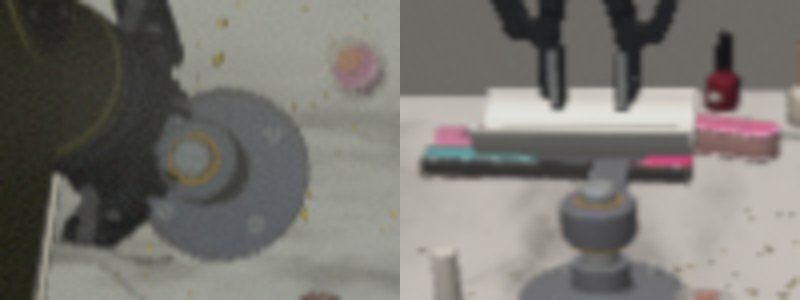

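```bash
python3 -c "
from h import *
s=cam('side')
for X in ((.506,.1017,.132),(.506,.1017,.074),(.5075,.1045,.074)):print(proj(s,X))
print(proj(cam('top'),(.5075,.1045,.082)))"
```

```text
[242.5313721  131.80290977]
[243.47776435 153.71878907]
[244.08500787 153.29719255]
[171.99352211 233.69492537]
```

Call:
play_rows([
  [0.003,0.001,0.03,0,0,0,0.038],
  [0.003,0.001,0.048,0,0,0,0.038],
  [0.003,0.001,0.056,0,0,0,0.038],
  [0.003,0.001,0.056,0,0,0,0.038],
])

```text
time: 2.77
eef_pos: [0.5065, 0.1046, 0.0827]
tcp_rot: [-2.393, -2.032, 0.005]
contact_force: [-0.6, -0.8, -0.2]
grip_width: 0.0379
grip_force: 0.0
```

Call:
play_rows([
  [0,0,0,0,0,0,0.02],
  [0,0,0,0,0,0,0.02],
  [0,0,0,0,0,0,0.02],
  [0,0,0,0,0,0,0.02],
  [0,0,0,0,0,0,0.02],
  [0,0,0,0,0,0,0.02],
], squeeze=20)

```text
time: 3.27
eef_pos: [0.5081, 0.1052, 0.0848]
tcp_rot: [2.393, 2.034, -0.0]
contact_force: [-2.9, -2.8, 2.1]
grip_width: 0.0224
grip_force: 20.2
```

```bash
python3 -c "
from h import *
go((.5075,.1045,.09,-9.3))"
```

```text
now t=3.27 [0.5081 0.1052 0.0848] psi -9.27 tilt [ 0.0003 -0.0005] q6 0.29 w 0.0224 F [-2.9 -2.8  2.1] M [-0.4   0.43 -0.04]
[-0.8 -0.5 -5.2] mm [0.02 0.03 0.03]
```

Call:
play_rows([
  [0,0,0,0,0,0,0.034],
  [0,0,0,0,0,0,0.034],
  [0,0,0.006,0,0,0,0.034],
  [0,0,0.006,0,0,0,0.034],
  [0,0,0.006,0,0,0,0.02],
  [0,0,0.006,0,0,0,0.02],
  [0,0,0.006,0,0,0,0.02],
  [0,0,0.006,0,0,0,0.02],
  [0,0,0.006,0,0,0,0.02],
  [0,0,0.006,0,0,0,0.02],
], squeeze=20)

```text
time: 4.1
eef_pos: [0.5082, 0.1058, 0.0783]
tcp_rot: [-2.394, -2.034, -0.001]
contact_force: [-1.4, 2.2, 5.1]
grip_width: 0.0228
grip_force: 19.9
```

```bash
python3 -c "
from h import *
go((.5075,.1045,.09,-9.3))"
```

```text
now t=4.10 [0.5082 0.1058 0.0783] psi -9.30 tilt [0.0001 0.0006] q6 0.29 w 0.0228 F [-1.4  2.2  5.1] M [0.43 0.21 0.01]
[ -1.4  -0.5 -11.7] mm [ 0.   -0.04  0.  ]
```

Call:
play_rows([
  [0,0,0,0,0,0,0.032],
  [0,0,0,0,0,0,0.032],
  [0,0,0.003,0,0,0,0.032],
  [0,0,0.005,0,0,0,0.032],
  [0,0,0.007,0,0,0,0.032],
  [0,0,0.008,0,0,0,0.032],
  [0,0,0.008,0,0,0,0.032],
])

```text
time: 4.68
eef_pos: [0.5081, 0.1053, 0.0698]
tcp_rot: [2.394, 2.034, -0.001]
contact_force: [-0.2, -1.2, 1.6]
grip_width: 0.0317
grip_force: 0.7
```

```bash
python3 -c "
from h import *
go((.5075,.1045,.06,-9.3))"
```

```text
now t=4.68 [0.5081 0.1053 0.0698] psi -9.28 tilt [-0.0003 -0.0003] q6 0.29 w 0.0317 F [-0.2 -1.2  1.6] M [-0.15 -0.01  0.02]
[-0.8 -0.5  9.8] mm [-0.02  0.02  0.02]
```

Call:
play_rows([
  [0,0,0.0015,0,0,0,0.032],
  [0,0,0.003,0,0,0,0.032],
  [0,0,0.004,0,0,0,0.032],
  [0,0,0.004,0,0,0,0.032],
])

```text
time: 5.02
eef_pos: [0.5082, 0.1054, 0.0659]
tcp_rot: [2.394, 2.034, -0.0]
contact_force: [-0.2, -1.3, 2.3]
grip_width: 0.032
grip_force: 1.0
```

Call:
play_rows([
  [0,0,0.0015,0,0,0,0.032],
  [0,0,0.003,0,0,0,0.032],
  [0,0,0.003,0,0,0,0.032],
])

```text
time: 5.27
eef_pos: [0.5083, 0.1054, 0.065]
tcp_rot: [2.393, 2.034, 0.001]
contact_force: [-4.9, -2.3, 20.8]
grip_width: 0.0323
grip_force: 10.2
```

Call:
play_rows([
  [0,0,-0.03,0,0,0,0.032],
  [0,0,-0.07,0,0,0,0.04],
  [-0.03,0,-0.11,0,0,0,0.04],
  [-0.06,0,-0.14,0,0,0,0.04],
  [-0.1,0,-0.14,0,0,-7,0.04],
  [-0.14,0,-0.14,0,0,-14,0.04],
  [-0.18,0,-0.14,0,0,-21,0.04],
  [-0.18,0,-0.14,0,0,-21,0.04],
])

```text
time: 5.93
eef_pos: [0.4788, -0.0752, 0.2034]
tcp_rot: [1.978, 2.439, -0.001]
contact_force: [0.4, 1.4, -0.2]
grip_width: 0.04
grip_force: 0.0
```

```bash
python3 -c "
from h import *
t=cam('top');s=cam('side')
for z in (0,.05,.07,.09,.13):print(z,plane(t,342,188.75,z),plane(t,350,187.5,z))
W=np.zeros((600,800,3),np.uint8)
W[:300,:400]=crop(t['image'],140,200,215,256,5.334)[:300,:400]; W[:300,400:]=crop(s['image'],220,140,270,178,8)[:300,:400]
W[300:,:]=crop(s['image'],220,200,420,275+75,4)[:300,:800]
cv2.imwrite('pics/m3.png',cv2.convertScaleAbs(W,alpha=1.3))
go((.5615,-.3205,.08,94.2))
"
```

```text
0 [ 0.63399253 -0.30917236  0.        ] [ 0.63713751 -0.32991127  0.        ]
0.05 [ 0.62132535 -0.30311361  0.05      ] [ 0.62432735 -0.3229097   0.05      ]
0.07 [ 0.61625848 -0.30069011  0.07      ] [ 0.61920329 -0.32010907  0.07      ]
0.09 [ 0.6111916  -0.29826661  0.09      ] [ 0.61407923 -0.31730844  0.09      ]
0.13 [ 0.60105786 -0.2934196   0.13      ] [ 0.6038311  -0.31170718  0.13      ]Traceback (most recent call last):
  File "<string>", line 6, in <module>
    W[:300,:400]=crop(t['image'],140,200,215,256,5.334)[:300,:400]; W[:300,400:]=crop(s['image'],220,140,270,178,8)[:300,:400]
    ~^^^^^^^^^^^
ValueError: could not broadcast input array from shape (299,400,3) into shape (300,400,3)
```

```bash
python3 -c "
from h import *
t=cam('top');s=cam('side')
W=np.zeros((600,800,3),np.uint8)
W[:300,:400]=crop(t['image'],140,200,220,260,5); W[:300,400:]=crop(s['image'],220,140,270,178,8)[:300,:400]
W[300:,:]=crop(s['image'],220,200,420,275+75,4)[:300,:800]
cv2.imwrite('pics/m3.png',cv2.convertScaleAbs(W,alpha=1.3))
go((.5595,-.3215,.08,94.2))
"
```

```text
now t=6.13 [ 0.4791 -0.072   0.2028] psi 11.57 tilt [-0.0002  0.0012] q6 -0.44 w 0.0403 F [ 0.   0.6 -0.3] M [-0.03  0.05 -0.  ]
[-260.7   28.7  122.5] mm [ 5.000e-02 -6.000e-02 -8.263e+01]
```

View pics/m3.png

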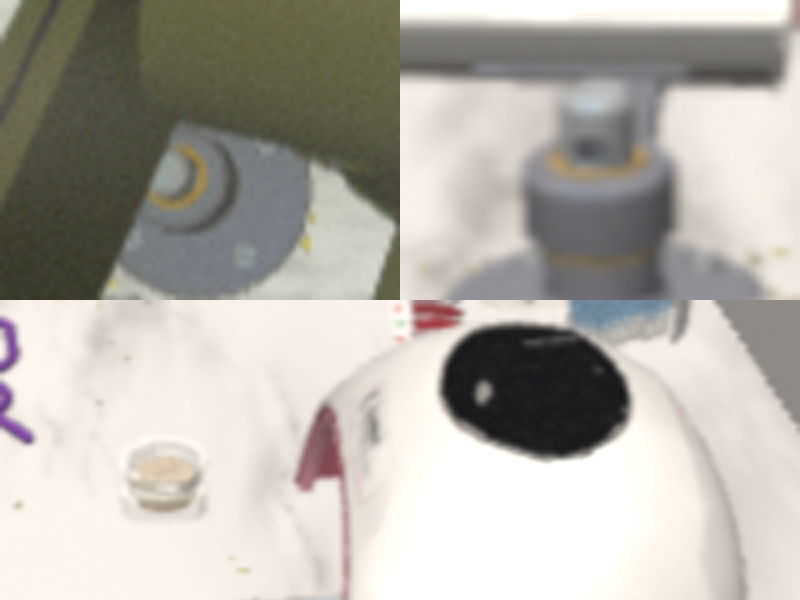

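The armrest is fully down: the cross hole now shows in the pin, at crop (592,145). The lamp's front leans back, so the gripper has room there.

Call:
play_rows([
  [-0.261,0.029,0.0,0,0,-82.6,0.04],
  [-0.261,0.029,0.0,0,0,-82.6,0.04],
  [-0.261,0.029,0.0,0,0,-82.6,0.04],
  [-0.261,0.029,0.0,0,0,-82.6,0.04],
  [-0.261,0.029,0.0,0,0,-82.6,0.04],
  [-0.261,0.029,0.0,0,0,-82.6,0.04],
  [-0.261,0.029,0.0,0,0,-82.6,0.04],
  [-0.261,0.029,0.0,0,0,-82.6,0.04],
  [-0.261,0.029,0.0,0,0,-82.6,0.04],
  [-0.261,0.029,0.0,0,0,-82.6,0.04],
  [-0.261,0.029,0.0,0,0,-82.6,0.04],
  [-0.261,0.029,0.0,0,0,-82.6,0.04],
])

```text
time: 7.13
eef_pos: [0.5617, -0.3199, 0.2023]
tcp_rot: [0.129, -3.139, -0.002]
contact_force: [-1.4, -0.7, -0.4]
grip_width: 0.0397
grip_force: 0.0
```

```bash
python3 -c "
from h import *
go((.5595,-.3215,.03,94.2))
"
```

```text
now t=7.13 [ 0.5617 -0.3199  0.2023] psi 94.72 tilt [-0.0004  0.0015] q6 -2.24 w 0.0397 F [-1.4 -0.7 -0.4] M [0.01 0.04 0.03]
[  2.2  -1.7 172.3] mm [ 0.09 -0.02  0.52]
```

Call:
play_rows([
  [0.002,-0.0015,0.04,0,0,0,0.04],
  [0.002,-0.0015,0.08,0,0,0,0.04],
  [0.002,-0.0015,0.12,0,0,0,0.04],
  [0.002,-0.0015,0.155,0,0,0,0.04],
  [0.002,-0.0015,0.172,0,0,0,0.04],
  [0.002,-0.0015,0.172,0,0,0,0.04],
])

```text
time: 7.63
eef_pos: [0.5562, -0.3192, 0.0254]
tcp_rot: [0.12, -3.131, -0.011]
contact_force: [-0.1, 0.3, 0.2]
grip_width: 0.0397
grip_force: 0.0
```

```bash
python3 -c "
from h import *
t=cam('top');s=cam('side')
W=np.zeros((300,800,3),np.uint8)
W[:300,:400]=crop(t['image'],300,170,400,245,4); W[:300,400:]=crop(s['image'],230,240,330,315,4)
cv2.imwrite('pics/m4.png',cv2.convertScaleAbs(W,alpha=1.3))
go((.5595,-.3215,.0095,94.2))
"
```

```text
now t=7.73 [ 0.5593 -0.3219  0.0303] psi 94.38 tilt [-0.0013  0.0015] q6 -2.24 w 0.0398 F [ 0.4 -0.7  0.6] M [-0.04 -0.02 -0.06]
[-0.3  0.3 20.8] mm [ 0.09 -0.07  0.18]
```

View pics/m4.png

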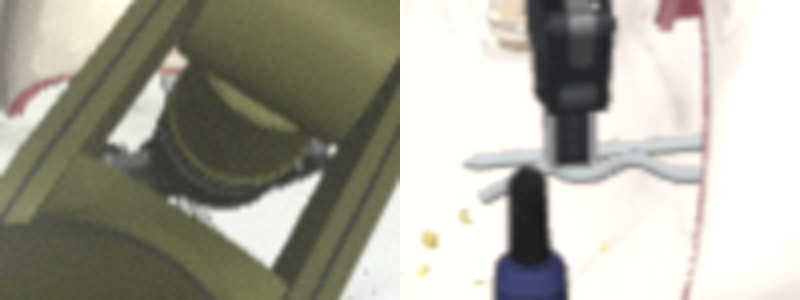

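The finger stands above the clip's seat at crop (570,165), clear of the bottle.

Call:
play_rows([
  [0,0,0.008,0,0,0,0.04],
  [0,0,0.014,0,0,0,0.04],
  [0,0,0.018,0,0,0,0.04],
  [0,0,0.02,0,0,0,0.04],
  [0,0,0.0205,0,0,0,0.04],
  [0,0,0.0205,0,0,0,0.018],
  [0,0,0.0205,0,0,0,0.018],
  [0,0,0.0205,0,0,0,0.018],
  [0,0,0.0205,0,0,0,0.018],
  [0,0,0.0205,0,0,0,0.018],
  [0,0,0.0205,0,0,0,0.018],
], squeeze=30)

```text
time: 8.65
eef_pos: [0.5588, -0.3237, 0.0112]
tcp_rot: [-0.118, 3.139, -0.001]
contact_force: [-1.8, 0.1, 5.7]
grip_width: 0.0192
grip_force: 29.5
```

```bash
python3 -c "
from h import *
go((.4395,-.3305,.0105,94.2))
"
```

```text
now t=8.65 [ 0.5588 -0.3237  0.0112] psi 94.31 tilt [ 0.0005 -0.0005] q6 -2.24 w 0.0192 F [-1.8  0.1  5.7] M [ 0.05  0.17 -0.07]
[119.5   2.2   0.7] mm [-0.03  0.03  0.11]
```

Call:
play_rows([
  [0.003,0,-0.001,0,0,0,0.018],
  [0.01,0,-0.001,0,0,0,0.018],
  [0.02,0,-0.001,0,0,0,0.018],
  [0.032,0,-0.001,0,0,0,0.018],
  [0.044,0,-0.001,0,0,0,0.018],
  [0.056,0,-0.001,0,0,0,0.018],
  [0.068,0,-0.001,0,0,0,0.018],
  [0.08,0,-0.001,0,0,0,0.018],
  [0.092,0,-0.001,0,0,0,0.018],
  [0.104,0,-0.001,0,0,0,0.018],
  [0.115,0,-0.001,0,0,0,0.018],
  [0.12,0,-0.001,0,0,0,0.018],
])

```text
time: 9.65
eef_pos: [0.4368, -0.3321, 0.0116]
tcp_rot: [0.117, -3.138, -0.002]
contact_force: [-0.2, 0.3, -0.3]
grip_width: 0.0193
grip_force: 29.4
```

Call:
play_rows([
  [0,0,0,0,0,0,0.018],
  [0,0,0.001,0,0,0,0.018],
  [0,0,0.001,0,0,0,0.035],
  [0,0,0.001,0,0,0,0.04],
  [0,0,-0.03,0,0,0,0.04],
  [0,0,-0.07,0,0,0,0.04],
  [0.03,0.03,-0.11,0,0,0,0.04],
  [0.03,0.07,-0.15,0,0,0,0.04],
  [0.03,0.11,-0.15,0,0,0,0.04],
  [0.03,0.15,-0.15,0,0,0,0.04],
  [0.03,0.19,-0.15,0,0,0,0.04],
  [0.03,0.19,-0.15,0,0,0,0.04],
])

```text
time: 10.65
eef_pos: [0.3935, -0.1412, 0.1623]
tcp_rot: [-0.12, 3.139, 0.003]
contact_force: [0.3, 0.5, 0.9]
grip_width: 0.04
grip_force: 0.0
```

```bash
python3 -c "
from h import *
t=cam('top');s=cam('side')
cv2.imwrite('pics/t5raw.png',t['image'])
W=np.zeros((600,800,3),np.uint8)
W[:300,:400]=crop(t['image'],300,170,400,245,4); W[:300,400:]=crop(s['image'],200,220,300,295,4)
W[300:,:400]=crop(t['image'],300,215,400,290,4); W[300:,400:]=crop(t['image'],145,205,215,257,5.72)[:297,:400] if 0 else crop(t['image'],140,200,220,260,5)
cv2.imwrite('pics/m5.png',cv2.convertScaleAbs(W,alpha=1.3))
go((.5,-.32,.0105,94.2))
"
```

```text
now t=10.75 [ 0.3941 -0.1422  0.162 ] psi 94.56 tilt [0.0001 0.0009] q6 -2.10 w 0.0404 F [ 0.4 -0.1 -0.4] M [-0.02  0.02  0.01]
[ -91.4 -185.9  151.4] mm [0.05 0.01 0.36]
```

View pics/m5.png

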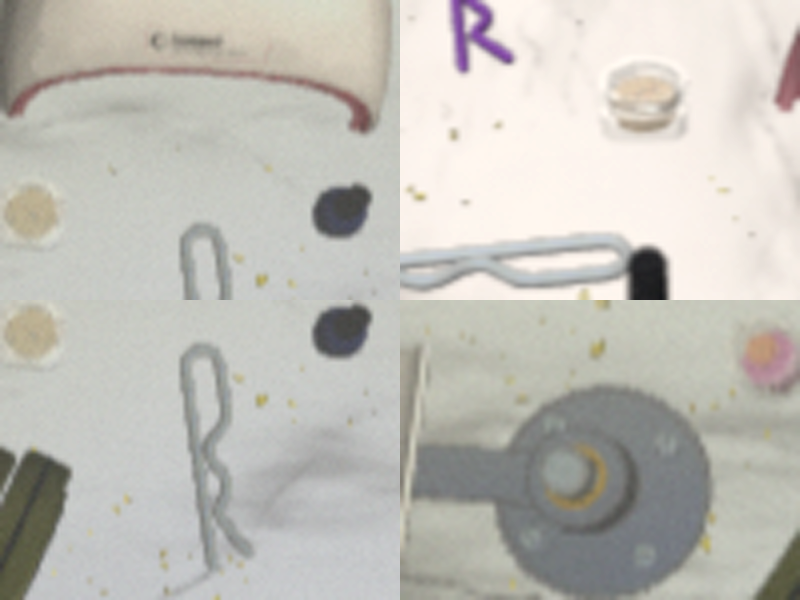

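The clip is clear of the lamp. The loop is at lower-left crop (203,350) and the tip at (213,570). The lamp, jar and bottle have not moved.

```bash
python3 -c "
from h import *
t=cam('top');im=t['image']
P=np.array([plane(t,*q,.010)[:2] for q in ((170.6,224.8),(193.4,228.4),(166.4,247.6),(189,251))]);c=P.mean(0)
print(c,(np.degrees(np.arctan2(*(P-c).T[::-1]))%90-45).round(1))
d1=P[1]-P[0]+P[3]-P[2];d2=P[0]-P[2]+P[1]-P[3];print(np.degrees(np.arctan2(d2[1],d2[0])),np.degrees(np.arctan2(-d1[0],d1[1]))-180)
# clip mask
g=cv2.cvtColor(im,cv2.COLOR_BGR2GRAY).astype(np.float32); bg=cv2.medianBlur(cv2.cvtColor(im,cv2.COLOR_BGR2GRAY),31).astype(np.float32)
m=((bg-g)>22).astype(np.uint8); m[:,:340]=0;m[:,368:]=0;m[:222]=0;m[286:]=0
n,l,st,ce=cv2.connectedComponentsWithStats(m,connectivity=8);i=1+st[1:,4].argmax();print(st[i])
M=l==i
L=[];
for v in range(226,286):
    u=np.where(M[v])[0]
    if len(u): L.append((v,u.min(),u.max()))
rows=[(plane(t,(a),v,.0035),plane(t,(b),v,.0035)) for v,a,b in L]
# leg centre by weighted darkness in 4px window at left edge
W=np.clip(bg-g,0,None); pts=[];loop=[]
for v,a,b in L:
    if 236<=v<=268:
        u=np.arange(a-2,a+4); pts.append(plane(t,(W[v,u]*u).sum()/W[v,u].sum() if v<0 else a+1,v,.0035)[:2])
    if 232<=v<=242: loop.append(plane(t,(a+b)/2,v,.0035)[:2]); print(v,(rows[L.index((v,a,b))][0]-rows[L.index((v,a,b))][1])[1])
pts=np.array(pts);vx,vy,x0,y0=cv2.fitLine(pts.astype(np.float32),2,0,.01,.01).ravel();print('leg ang',np.degrees(np.arctan(vy/vx)))
print('loop mid pts',np.array(loop).round(4)[[0,5,-1]]); print('end',plane(t,350.75,226.5,.0035),'tip',plane(t,353.25,282.7,.0035))
"
```

```text
[0.50743048 0.103957  ] [-8.5 -9.4 -8.5 -8.7]
-8.39557043977177 -9.128842056635762
[345 226  18  57 354]
232 0.025202348729506385
233 0.027709234179334796
234 0.027697006775439514
235 0.027684790157986194
236 0.027672584312708248
237 0.027660389225364512
238 0.02764599392882794
239 0.025122660455523527
240 0.02511160416014202
241 0.027609511059289438
242 0.027597371490669265
leg ang 5.838102
loop mid pts [[ 0.5204 -0.3255]
 [ 0.5076 -0.3264]
 [ 0.4949 -0.3284]]
end [ 0.53442744 -0.32789047  0.0035    ] tip [ 0.39375625 -0.32927361  0.0035    ]
```

```bash
python3 -c "
from h import *
go((.505,-.327,.04,95.4))
"
```

```text
now t=10.80 [ 0.3952 -0.1441  0.1621] psi 94.53 tilt [ 0.0013 -0.0008] q6 -2.10 w 0.0401 F [-0.6  0.3 -0.4] M [-0.    0.02 -0.07]
[ -94.8 -190.8  122.4] mm [-0.05  0.07 -0.87]
```

Call:
play_rows([
  [-0.02,-0.04,0,0,0,0,0.045],
  [-0.04,-0.076,0,0,0,0,0.045],
  [-0.06,-0.112,0,0,0,0,0.045],
  [-0.077,-0.149,0.01,0,0,-0.9,0.045],
  [-0.09,-0.18,0.03,0,0,-0.9,0.045],
  [-0.095,-0.191,0.06,0,0,-0.9,0.045],
  [-0.095,-0.191,0.09,0,0,-0.9,0.045],
  [-0.095,-0.191,0.11,0,0,-0.9,0.045],
  [-0.095,-0.191,0.122,0,0,-0.9,0.045],
  [-0.095,-0.191,0.122,0,0,-0.9,0.045],
  [-0.095,-0.191,0.122,0,0,-0.9,0.045],
])

```text
time: 11.72
eef_pos: [0.5038, -0.3299, 0.0384]
tcp_rot: [0.141, -3.137, -0.001]
contact_force: [-0.2, 1.3, -0.3]
grip_width: 0.0448
grip_force: 0.0
```

```bash
python3 -c "
from h import *
go((.505,-.327,.011,95.4))
"
```

```text
now t=11.72 [ 0.5038 -0.3299  0.0384] psi 95.16 tilt [-0.0013  0.0007] q6 -2.31 w 0.0448 F [-0.2  1.3 -0.3] M [ 0.02 -0.   -0.01]
[-1.5  2.8 27.4] mm [ 0.04 -0.07 -0.24]
```

Descend, probing the desk slowly, then close.

Call:
play_rows([
  [-0.001,0.002,0.012,0,0,0,0.042],
  [-0.001,0.002,0.02,0,0,0,0.042],
  [-0.001,0.002,0.025,0,0,0,0.042],
  [-0.001,0.002,0.028,0,0,0,0.042],
  [-0.001,0.002,0.029,0,0,0,0.042],
  [-0.001,0.002,0.029,0,0,0,0.042],
])

```text
time: 12.22
eef_pos: [0.5048, -0.3267, 0.0109]
tcp_rot: [-0.143, 3.138, -0.0]
contact_force: [0.1, -0.1, -0.5]
grip_width: 0.0418
grip_force: 0.0
```

Call:
play_rows([
  [0,0,0,0,0,0,0.024],
  [0,0,0,0,0,0,0.024],
  [0,0,0,0,0,0,0.024],
  [0,0,0,0,0,0,0.024],
  [0,0,0,0,0,0,0.024],
  [0,0,0,0,0,0,0.024],
], squeeze=60)

```text
time: 12.72
eef_pos: [0.5052, -0.3269, 0.0119]
tcp_rot: [-0.144, 3.137, -0.002]
contact_force: [-1.1, -0.9, 6.2]
grip_width: 0.0253
grip_force: 49.9
```

```bash
python3 -c "
from h import *
go((.505,-.327,.1,95.4))
"
```

```text
now t=12.72 [ 0.5052 -0.3269  0.0119] psi 95.24 tilt [ 0.0012 -0.0011] q6 -2.31 w 0.0253 F [-1.1 -0.9  6.2] M [0.1  0.11 0.16]
[  0.1  -0.2 -88.1] mm [-0.07  0.06 -0.16]
```

The fingers are gripping on the rounded fingertip edge, because the width reads too small. I'll reopen, go lower and grip again.

Call:
play_rows([
  [0,0,0,0,0,0,0.042],
  [0,0,0,0,0,0,0.042],
  [0,0,0,0,0,0,0.042],
  [0,0,0,0,0,0,0.042],
])

```text
time: 13.05
eef_pos: [0.5047, -0.3265, 0.0106]
tcp_rot: [0.143, -3.138, -0.0]
contact_force: [0.1, 0.4, 0.0]
grip_width: 0.042
grip_force: 0.0
```

```bash
python3 -c "
from h import *
go((.505,-.327,.008,95.4))
"
```

```text
now t=13.05 [ 0.5047 -0.3265  0.0106] psi 95.21 tilt [-0.      0.0001] q6 -2.31 w 0.0420 F [0.1 0.4 0. ] M [-0.01 -0.   -0.  ]
[-0.2 -0.5  2.6] mm [ 0.   -0.   -0.19]
```

Call:
play_rows([
  [0,0,0.0015,0,0,0,0.036],
  [0,0,0.0027,0,0,0,0.036],
  [0,0,0.0027,0,0,0,0.036],
  [0,0,0.0027,0,0,0,0.036],
])

```text
time: 13.38
eef_pos: [0.5046, -0.3265, 0.0077]
tcp_rot: [0.143, -3.138, -0.0]
contact_force: [0.7, 0.1, -0.8]
grip_width: 0.0358
grip_force: 0.0
```

Call:
play_rows([
  [0,0,0,0,0,0,0.024],
  [0,0,0,0,0,0,0.024],
  [0,0,0,0,0,0,0.024],
  [0,0,0,0,0,0,0.024],
  [0,0,0,0,0,0,0.024],
  [0,0,0,0,0,0,0.024],
], squeeze=60)

```text
time: 13.88
eef_pos: [0.5048, -0.3266, 0.0082]
tcp_rot: [-0.143, 3.138, -0.0]
contact_force: [-0.6, -0.6, 3.3]
grip_width: 0.026
grip_force: 58.6
```

```bash
python3 -c "
from h import *
go((.4748,-.0386,.13,-8.8))
"
```

```text
now t=13.88 [ 0.5048 -0.3266  0.0082] psi 95.22 tilt [ 0.0002 -0.0002] q6 -2.31 w 0.0260 F [-0.6 -0.6  3.3] M [-0.01  0.15  0.04]
[   3.7  289.5 -121.9] mm [0.0000e+00 2.0000e-02 1.0402e+02]
```

Call:
play_rows([
  [0,0,-0.005,0,0,0,0.022],
  [0,0,-0.02,0,0,0,0.022],
  [0,0,-0.05,0,0,0,0.022],
  [0,0,-0.085,0,0,0,0.022],
  [0,0.02,-0.122,0,0,7,0.022],
  [0,0.05,-0.122,0,0,14,0.022],
  [0.002,0.08,-0.122,0,0,21,0.022],
  [0.003,0.11,-0.122,0,0,28,0.022],
  [0.004,0.14,-0.122,0,0,35,0.022],
  [0.004,0.17,-0.122,0,0,42,0.022],
  [0.004,0.2,-0.122,0,0,49,0.022],
  [0.004,0.23,-0.122,0,0,56,0.022],
])

```text
time: 14.88
eef_pos: [0.4792, -0.0964, 0.1299]
tcp_rot: [-1.356, -2.833, -0.0]
contact_force: [0.2, -0.3, -1.4]
grip_width: 0.0262
grip_force: 59.1
```

```bash
python3 -c "
from h import *
go((.4748,-.0386,.13,-8.8),(.4748,-.0386,.0697,-8.8))
"
```

```text
now t=14.88 [ 0.4792 -0.0964  0.1299] psi 38.85 tilt [-0.0003  0.0002] q6 -0.96 w 0.0262 F [ 0.2 -0.3 -1.4] M [-0.04 -0.08 -0.04]
[47.8 32.8 -0.1] mm [-1.000e-02 -2.000e-02  4.765e+01]
[47.7 32.8 60.2] mm [-1.000e-02 -2.000e-02  4.765e+01]
```

Call:
play_rows([
  [0.01,0.008,0,0,0,7,0.022],
  [0.02,0.016,0,0,0,14,0.022],
  [0.03,0.024,0,0,0,21,0.022],
  [0.04,0.03,0,0,0,28,0.022],
  [0.0477,0.0328,0,0,0,35,0.022],
  [0.0477,0.0328,0,0,0,42,0.022],
  [0.0477,0.0328,0.015,0,0,47.65,0.022],
  [0.0477,0.0328,0.035,0,0,47.65,0.022],
  [0.0477,0.0328,0.05,0,0,47.65,0.022],
  [0.0477,0.0328,0.059,0,0,47.65,0.022],
  [0.0477,0.0328,0.06,0,0,47.65,0.022],
  [0.0477,0.0328,0.06,0,0,47.65,0.022],
])

```text
time: 15.88
eef_pos: [0.4746, -0.0401, 0.0695]
tcp_rot: [-2.378, -2.051, 0.002]
contact_force: [0.9, 1.8, -1.0]
grip_width: 0.0258
grip_force: 59.0
```

```bash
python3 -c "
from h import *
go((.4748,-.0386,.0697,-8.8))
t=cam('top');s=cam('side')
W=np.zeros((600,800,3),np.uint8)
W[:,:400]=crop(s['image'],215,130,282,230,6)[:600,:400]
W[:,400:]=crop(t['image'],155,205,235,325,5)[:600,:400]
cv2.imwrite('pics/m6.png',cv2.convertScaleAbs(W,alpha=1.3))
"
```

```text
now t=15.88 [ 0.4746 -0.0401  0.0695] psi -8.43 tilt [-0.0016  0.0003] q6 -0.03 w 0.0258 F [ 0.9  1.8 -1. ] M [-0.03 -0.04  0.02]
[ 1.5 -0.1 -0.2] mm [-0.09 -0.    0.37]
```

View pics/m6.png

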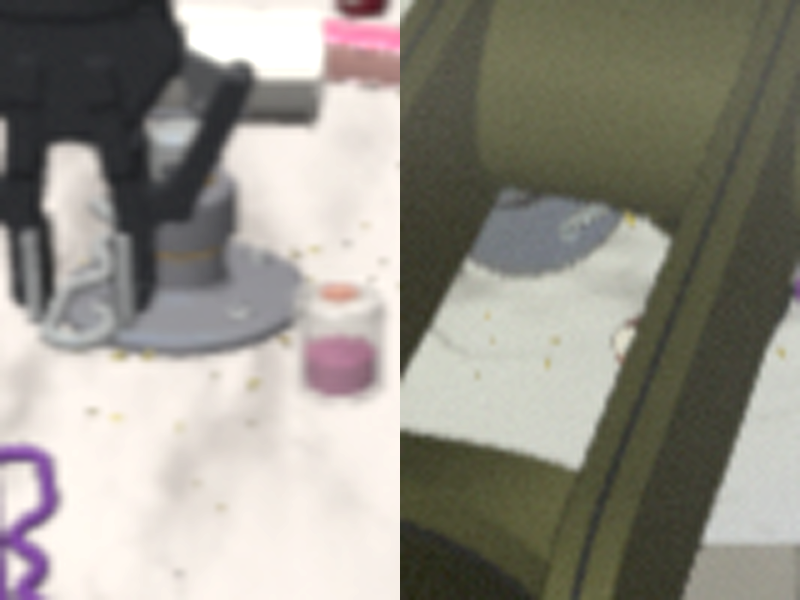

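```bash
cat >> h.py <<'E'
def clipw(x,y,z=0):
    """clip point (mm) to world, held at clip x=-60.3, wire 4.7 mm below TCP"""
    e=arm.get_state(); Q=R.from_rotvec(e["tcp_rot"]).as_matrix()
    # clip x = -toolx? toolx angle psi+90*-1
    X=Q[:,0];Y=Q[:,1]; u=X if X@[.15,.99,0]>0 else -X; v=-Y if -Y@[-1,0,0]>0 else Y
    return np.array(e["eef_pos"])-np.array([0,0,.0047])+((x+60.3)*u+(y-11)*v+z*np.array([0,0,1]))/1000
E
python3 -c "
from h import *
s=cam('side')
for x,y in((-90,11),(-60,0),(-60,22),(44,24),(52,0),(0,0)):
    w=clipw(x,y);print(x,y,w.round(4),((proj(s,w)-[215,130])*6).round(0))
print(((proj(s,(.5082,.1053,.082))-[215,130])*6).round(0))
im=crop(s['image'],215,160,255,190,16)
cv2.imwrite('pics/m7.png',cv2.convertScaleAbs(im,alpha=1.3))
"
```

```text
-90 11 [ 0.4715 -0.0697  0.066 ] [ 70. 339.]
-60 0 [ 0.4868 -0.0417  0.066 ] [114. 305.]
-60 22 [ 0.4651 -0.0384  0.066 ] [ 57. 303.]
44 24 [0.4783 0.0647 0.066 ] [103. 195.]
52 0 [0.5033 0.0691 0.066 ] [164. 190.]
0 0 [0.4956 0.0177 0.066 ] [142. 241.]
[175. 121.]
```

View pics/m7.png

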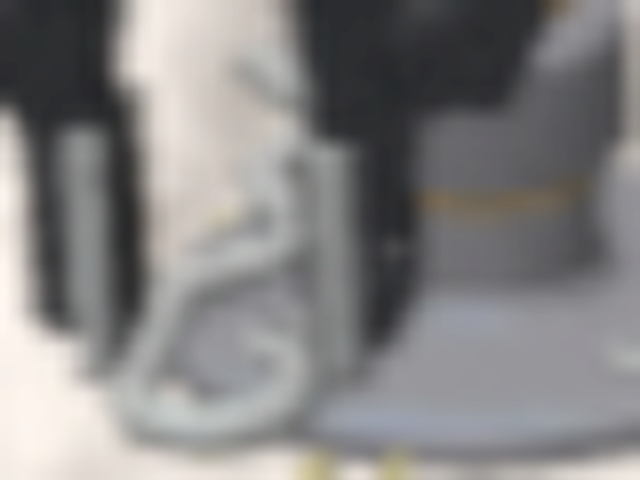

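The side view shows the clip held by its loop at crop (210,415). The flared end is slightly lower and further left than a level clip would give, and the tip is hidden. I'll swing it sideways to measure how it sits in the hand.

Call:
play_rows([
  [-0.03,0,-0.02,0,0,0,0.022],
  [-0.06,0,-0.05,0,0,7,0.022],
  [-0.08,0,-0.08,0,0,14,0.022],
  [-0.09,0,-0.09,0,0,21,0.022],
  [-0.1,0,-0.1,0,0,28,0.022],
  [-0.1,0,-0.1,0,0,35,0.022],
  [-0.1,0,-0.1,0,0,42,0.022],
  [-0.1,0,-0.1,0,0,49,0.022],
  [-0.1,0,-0.1,0,0,56,0.022],
  [-0.1,0,-0.1,0,0,63,0.022],
  [-0.1,0,-0.1,0,0,65,0.022],
  [-0.1,0,-0.1,0,0,65,0.022],
])

```text
time: 17.03
eef_pos: [0.4607, -0.1393, 0.1709]
tcp_rot: [3.108, 0.451, 0.002]
contact_force: [0.0, -0.6, -2.1]
grip_width: 0.026
grip_force: 59.2
```

Call:
play_rows([
  [0,0,0,0,0,0,0.022],
  [0,0,0,0,0,0,0.022],
])

```text
time: 17.2
eef_pos: [0.4606, -0.1391, 0.1705]
tcp_rot: [3.108, 0.454, 0.001]
contact_force: [0.7, -0.1, -1.1]
grip_width: 0.0262
grip_force: 59.2
```

```bash
python3 - <<'E'
from h import *
def cl(x,y):
    e=arm.get_state(); Q=R.from_rotvec(e["tcp_rot"]).as_matrix()
    return np.array(e["eef_pos"])+Q@(np.array([(x+60.3),-(y-11),4.7])/1000)
go((.5,0,.1,-75))
t=cam('top');s=cam('side')
for x,y in((-90,11),(-60,0),(44,24),(52,0),(0,0)):
    w=cl(x,y);print(x,y,w.round(4),'top',proj(t,w).round(1),'side',proj(s,w).round(1))
a=proj(t,cl(10,5)).astype(int);b=proj(s,cl(0,5)).astype(int);print(a,b)
W=np.zeros((600,800,3),np.uint8)
W[:300]=crop(t['image'],a[0]-50,a[1]-30,a[0]+50,a[1]+8,8)[:300,:800]
W[300:]=crop(s['image'],b[0]-50,b[1]-19,b[0]+50,b[1]+19,8)[:300,:800]
cv2.imwrite('pics/m8.png',cv2.convertScaleAbs(W,alpha=1.3)); np.savez('m8.npz',t=t['image'],s=s['image'])
E
```

```text
now t=17.20 [ 0.4606 -0.1391  0.1705] psi -73.37 tilt [ 0.0008 -0.0003] q6 0.90 w 0.0262 F [ 0.7 -0.1 -1.1] M [-0.03  0.01  0.03]
[  77.6 -122.1   70.4] mm [ 0.03 -0.04  1.63]
-90 11 [ 0.432  -0.1476  0.1655] top [277.7 262.2] side [200.7 158.3]
-60 0 [ 0.4639 -0.1495  0.1655] top [278.6 247.3] side [217.4 158.3]
44 24 [ 0.5567 -0.0968  0.1655] top [254.4 205.2] side [265.1 147.4]
52 0 [ 0.5712 -0.1175  0.1656] top [263.9 198.6] side [272.7 151. ]
0 0 [ 0.5214 -0.1324  0.1655] top [270.6 221. ] side [247.6 154.3]
[267 217] [246 153]
```

View pics/m8.png

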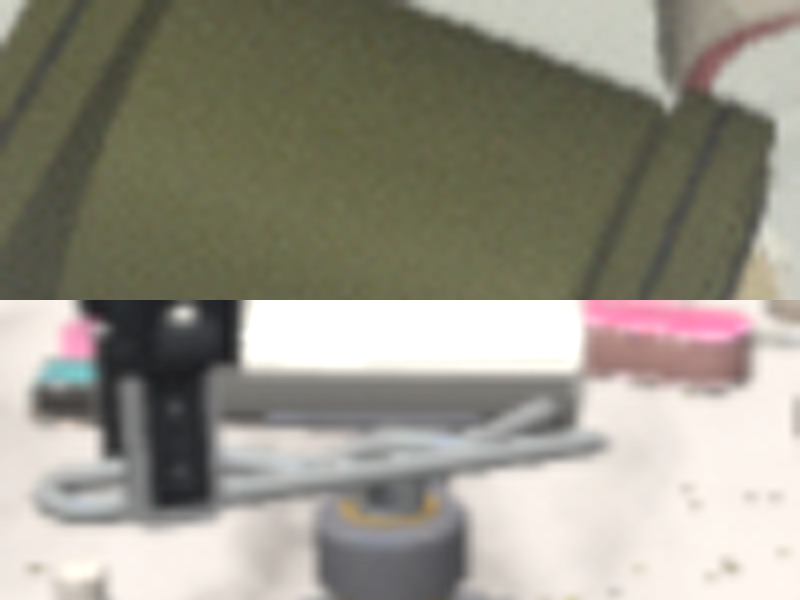

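The side view shows the clip level in the hand. The tip is at px (271.4,151.5) against (272.7,151.0) expected, and the flared end matches exactly.

```bash
python3 - <<'E'
from h import *
go((.4748,-.0386,.0697,-8.8),(.4748,-.0386,.15,-8.8))
s=cam('side')
for z in(.063,.065,.067):print(proj(s,(.5064,.0934,z)))
g=cv2.cvtColor(np.load('m8.npz')['s'],cv2.COLOR_BGR2GRAY); print(g[148:166,236:254])
E
```

```text
now t=17.30 [ 0.4605 -0.1391  0.1702] psi -73.39 tilt [ 0.0004 -0.0001] q6 0.90 w 0.0261 F [ 0.5 -0.3 -0.6] M [0.01 0.05 0.01]
[ 42.4 -92.2 100.5] mm [ 3.000e-02 -1.000e-02 -6.459e+01]
[ 42.4 -92.2  20.2] mm [ 3.000e-02 -1.000e-02 -6.459e+01]
[243.75873621 158.98834765]
[243.72712043 158.2550968 ]
[243.6954476 157.5205228]
[[ 93  94  94  95  94  94  94  95  96  96  95  95  95  95  95  94  94  94]
 [ 92  92  93  93  92  90  92 100 105 105 103 100 100  99  98  96  91  89]
 [129 128 127 124 118 110 117 131 137 139 139 136 132 130 125 118 107 107]
 [159 157 155 147 143 140 141 144 145 149 151 151 150 151 150 149 147 147]
 [160 155 153 148 141 134 128 126 126 128 130 131 132 137 143 150 151 152]
 [154 151 146 136 121 112 111 114 125 142 146 142 142 142 142 144 143 140]
 [145 145 152 150 140 136 136 136 137 141 140 136 133 129 126 123 119 114]
 [144 143 144 141 135 132 128 124 120 117 112 105 100  96  93  92 102 115]
 [125 121 117 111 106 100  95  91  89  89  87  82  77  84  95  95 131 157]
 [ 97  93  92  90  88  82  69  65  73  83  87  83  77  94 107 114 146 167]
 [119 112 106 100  95  84  63  62  71  79  84  83  77 103 115 116 136 158]
 [125 115 117 112 104  93  77  71  75  81  85  83  79 106 114 111 119 135]
 [116 112 118 120 114 101 102 100  95  93  90  87  90 102 106 108 110 111]
 [112 112 114 117 118 114 116 115 112 110 106 105 105 107 109 109 102  97]
 [107 111 113 114 114 114 113 112 111 112 112 112 112 111 108 103  92  82]
 [ 91 101 109 114 116 115 115 115 115 115 115 112 111 109  99  87  74  69]
 [ 80  83  91  96 100 103 104 105 105 104 103  97  90  85  79  70  62  65]
 [ 79  76  80  84  86  88  89  88  87  87  85  81  77  73  69  64  60  64]]
```

Call:
play_rows([
  [0.005,-0.01,0.0,0,0,-7,0.022],
  [0.01,-0.02,0.0,0,0,-14,0.022],
  [0.015,-0.03,0.0,0,0,-21,0.022],
  [0.02,-0.045,0.0,0,0,-28,0.022],
  [0.025,-0.06,0.0,0,0,-35,0.022],
  [0.03,-0.07,0.0,0,0,-42,0.022],
  [0.035,-0.08,0.01,0,0,-49,0.022],
  [0.0424,-0.0922,0.03,0,0,-56,0.022],
  [0.0424,-0.0922,0.06,0,0,-63,0.022],
  [0.0424,-0.0922,0.085,0,0,-64.6,0.022],
  [0.0424,-0.0922,0.098,0,0,-64.6,0.022],
  [0.0424,-0.0922,0.1005,0,0,-64.6,0.022],
])

```text
time: 18.35
eef_pos: [0.4728, -0.0381, 0.067]
tcp_rot: [-2.382, -2.042, 0.005]
contact_force: [-0.9, 0.9, -0.9]
grip_width: 0.0265
grip_force: 59.1
```

Call:
play_rows([
  [0,0,0,0,0,0,0.022],
  [0,0,0,0,0,0,0.022],
  [0,0,0,0,0,0,0.022],
], squeeze=80)

```text
time: 18.6
eef_pos: [0.476, -0.0389, 0.0705]
tcp_rot: [2.385, 2.042, 0.003]
contact_force: [0.3, 0.4, -0.8]
grip_width: 0.0254
grip_force: 78.3
```

```bash
python3 - <<'E'
from h import *
go((.4748,-.0386,.0697,-8.8),(.4881,.0474,.0697,-8.8))
E
```

```text
now t=18.60 [ 0.476  -0.0389  0.0705] psi -8.84 tilt [ 0.0025 -0.0004] q6 -0.02 w 0.0254 F [ 0.3  0.4 -0.8] M [-0.06 -0.    0.04]
[ 0.1 -1.2  0.8] mm [ 0.14  0.   -0.04]
[87.1 -1.3  0.8] mm [ 0.14  0.   -0.04]
```

Call:
play_rows([
  [0.004,0,0,0,0,0,0.022],
  [0.008,0,0,0,0,0,0.022],
  [0.01,0,0,0,0,0,0.022],
  [0.01,0,0,0,0,0,0.022],
  [0.01,0,0,0,0,0,0.022],
])

```text
time: 19.02
eef_pos: [0.4765, -0.0285, 0.0698]
tcp_rot: [2.385, 2.044, 0.001]
contact_force: [1.5, 0.3, -1.3]
grip_width: 0.0253
grip_force: 78.4
```

```bash
python3 - <<'E'
from h import *
go((.4881,.0474,.0697,-8.8))
E
```

```text
now t=19.02 [ 0.4765 -0.0285  0.0698] psi -8.80 tilt [ 0.0006 -0.0001] q6 0.01 w 0.0253 F [ 1.5  0.3 -1.3] M [-0.03  0.04 -0.02]
[76.8 -0.1  0.1] mm [0.03 0.   0.  ]
```

Call:
play_rows([
  [0.003,0,0,0,0,0,0.022],
  [0.007,0,0,0,0,0,0.022],
  [0.011,0,0,0,0,0,0.022],
  [0.014,0,0,0,0,0,0.022],
  [0.017,0,0,0,0,0,0.022],
  [0.019,0,0,0,0,0,0.022],
])

```text
time: 19.52
eef_pos: [0.4797, -0.0096, 0.0695]
tcp_rot: [2.385, 2.044, 0.001]
contact_force: [0.5, -0.1, -1.3]
grip_width: 0.0253
grip_force: 78.5
```

```bash
python3 - <<'E'
from h import *
go((.4881,.0474,.0697,-8.8))
E
```

```text
now t=19.52 [ 0.4797 -0.0096  0.0695] psi -8.82 tilt [ 0.0007 -0.0001] q6 0.05 w 0.0253 F [ 0.5 -0.1 -1.3] M [-0.12 -0.08 -0.08]
[57.6 -0.4 -0.2] mm [ 0.04 -0.   -0.02]
```

Call:
play_rows([
  [0.004,0,0,0,0,0,0.022],
  [0.008,0,0,0,0,0,0.022],
  [0.012,0,0,0,0,0,0.022],
  [0.016,0,0,0,0,0,0.022],
  [0.02,0,0,0,0,0,0.022],
  [0.02,0,0,0,0,0,0.022],
])

```text
time: 20.02
eef_pos: [0.4832, 0.0107, 0.0697]
tcp_rot: [2.386, 2.043, 0.003]
contact_force: [3.7, 1.3, -1.5]
grip_width: 0.0253
grip_force: 78.4
```

```bash
python3 - <<'E'
from h import *
go((.4881,.0474,.0697,-8.8))
E
```

```text
now t=20.02 [0.4832 0.0107 0.0697] psi -8.84 tilt [0.0017 0.0007] q6 0.09 w 0.0253 F [ 3.7  1.3 -1.5] M [ 0.11 -0.48 -0.31]
[37.  -0.8  0. ] mm [ 0.09 -0.05 -0.04]
```

Call:
play_rows([
  [0.004,0,0,0,0,0,0.022],
  [0.008,0,0,0,0,0,0.022],
  [0.012,0,0,0,0,0,0.022],
  [0.016,0,0,0,0,0,0.022],
  [0.02,0,0,0,0,0,0.022],
  [0.024,0,0,0,0,0,0.022],
  [0.027,0,0,0,0,0,0.022],
])

```text
time: 20.6
eef_pos: [0.4859, 0.0343, 0.0693]
tcp_rot: [2.383, 2.044, -0.006]
contact_force: [0.9, -10.7, -1.4]
grip_width: 0.0253
grip_force: 78.4
```

```bash
python3 - <<'E'
from h import *
go((.4881,.0474,.0697,-8.8))
E
```

```text
now t=20.60 [0.4859 0.0343 0.0693] psi -8.77 tilt [-0.0013 -0.0039] q6 0.14 w 0.0253 F [  0.9 -10.7  -1.4] M [-1.61 -0.27 -0.32]
[13.2  0.2 -0.4] mm [-0.04  0.23  0.03]
```

Call:
play_rows([
  [0.003,0,0,0,0,0,0.022],
  [0.006,0,0,0,0,0,0.022],
  [0.009,0,0,0,0,0,0.022],
  [0.01,0,0,0,0,0,0.022],
  [0.01,0,0,0,0,0,0.022],
  [0.01,0,0,0,0,0,0.022],
])

```text
time: 21.1
eef_pos: [0.488, 0.0465, 0.0694]
tcp_rot: [-2.386, -2.044, -0.0]
contact_force: [1.8, -0.7, -1.1]
grip_width: 0.0249
grip_force: 78.4
```

```bash
python3 - <<'E'
from h import *
go((.4881,.0474,.0697,-8.8))
s=cam('side'); cv2.imwrite('pics/m9.png',cv2.convertScaleAbs(crop(s['image'],210,135,280,187,11),alpha=1.3))
E
```

```text
now t=21.10 [0.488  0.0465 0.0694] psi -8.83 tilt [-0.      0.0002] q6 0.16 w 0.0249 F [ 1.8 -0.7 -1.1] M [-0.15 -0.39 -0.25]
[ 0.9  0.  -0.3] mm [-0.   -0.01 -0.03]
```

View pics/m9.png

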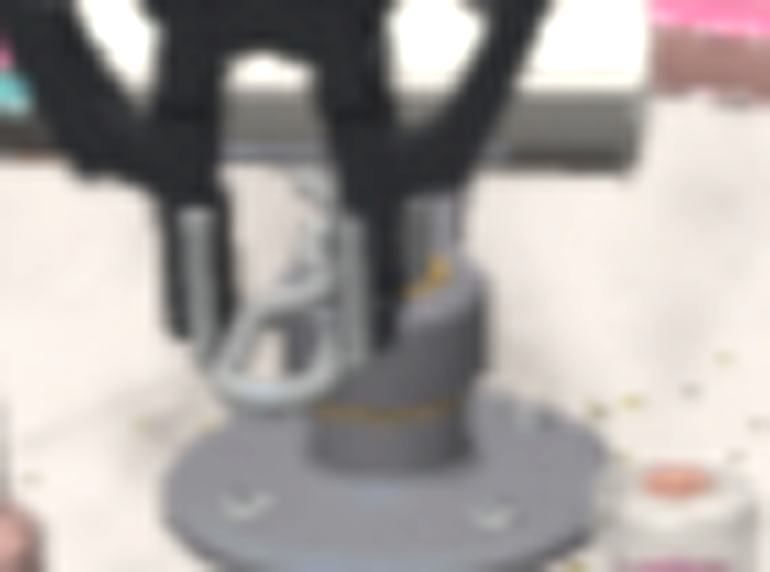

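The push force peaked at 11 N and fell to about 0 N, so the bow has snapped over. Now I'll let go and look.

Call:
play_rows([
  [0.0008,0,0,0,0,0,0.022],
  [0.0008,0,0,0,0,0,0.03],
  [0.0008,0,0,0,0,0,0.04],
  [0.0008,0,0,0,0,0,0.042],
  [0.0008,0,0,0,0,0,0.042],
  [0.0008,0,-0.015,0,0,0,0.042],
  [0.0008,0,-0.04,0,0,0,0.042],
  [0.0008,0,-0.08,0,0,0,0.042],
  [-0.04,0,-0.11,0,0,0,0.042],
  [-0.08,0,-0.14,0,0,0,0.042],
  [-0.12,0,-0.16,0,0,0,0.042],
  [-0.16,0,-0.16,0,0,0,0.042],
])

```text
time: 22.15
eef_pos: [0.4671, -0.0962, 0.2301]
tcp_rot: [2.38, 2.044, 0.006]
contact_force: [1.0, -0.5, -0.1]
grip_width: 0.0423
grip_force: 0.0
```

Call:
play_rows([
  [-0.04,0,0,0,0,0,0.042],
  [-0.08,0,0,0,0,0,0.042],
  [-0.12,0,0,0,0,0,0.042],
  [-0.12,0,0,0,0,0,0.042],
  [-0.12,0,0,0,0,0,0.042],
])

```text
time: 22.57
eef_pos: [0.4467, -0.2158, 0.2264]
tcp_rot: [-2.39, -2.038, 0.0]
contact_force: [-0.3, 0.1, -0.9]
grip_width: 0.0422
grip_force: 0.0
```

```bash
python3 - <<'E'
from h import *
go((.4881,.0474,.0697,-8.8))
t=cam('top');s=cam('side')
W=np.zeros((600,800,3),np.uint8)
W[:,:400]=crop(t['image'],150,200,220,305,5.72)[:600,:400]
W[:,400:]=crop(s['image'],195,120,295,270,4)
cv2.imwrite('pics/m10.png',cv2.convertScaleAbs(W,alpha=1.3))
u=np.array([.153,.988,0]);x=np.array([.988,-.153,0]);P=np.array([.5082,.1053,.065])
for a,b in((-90,11),(52,0),(0,15.5),(44,24)):
    w=P+(a*u-b*x)/1000;q=proj(t,w);r=proj(s,w);print(a,b,((q-[150,200])*5.714).round(),((r-[195,120])*4+[400,0]).round())
E
```

```text
now t=22.57 [ 0.4467 -0.2158  0.2264] psi -9.10 tilt [-0.0006  0.0006] q6 -0.38 w 0.0422 F [-0.3  0.1 -0.9] M [ 0.06 -0.   -0.01]
[266.3  -0.6 156.8] mm [-0.04 -0.03 -0.3 ]
-90 11 [340. 254.] [554. 202.]
52 0 [ 14. 179.] [611. 116.]
0 15.5 [127. 233.] [574. 145.]
44 24 [ 21. 238.] [573. 120.]
```

View pics/m10.png

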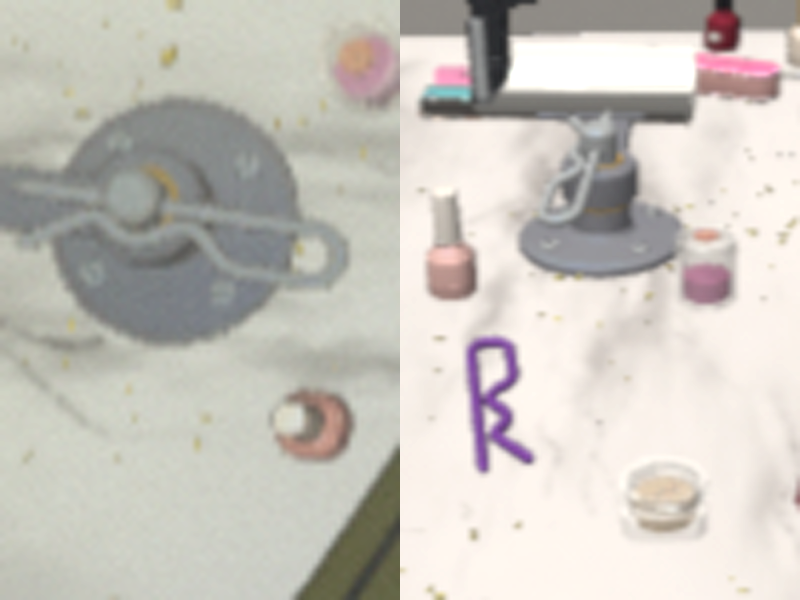

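The clip's leg runs through the pin and the bow sits around it, with the loop end at top crop (345,254). The bottles and jars are in place.

```bash
python3 -c "
from rig import arm
print(arm.finish_job())"
```

```text
the job is handed in; nothing more can be done
None
```

I pushed the armrest fully down, drew the cotter out, and pushed it through the pin from the free side until the bow snapped over; the gripper then let go and the job is handed in. The seated loop droops a few degrees rather than sitting quite level. The lamp, bottles and jars looked unmoved, though the lamp and polish_3 were last checked after the draw-out.

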